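# Clear the toy-repair mat into the scrap drawer

### The arm

A 7-joint arm with a two-finger parallel gripper is mounted at the origin on the work surface. World frame = base frame: x ahead of the robot, y to its left, z up, the work surface at z = 0. Lengths are in m, angles in rad, forces in N, time in s.
With the tool pointing down it reaches from about 0.35 to 0.9 m from the base axis. Payload 8.1 kg.
Tool frame: the origin (TCP) lies on the centre line of the jaws, within the pads' length; the fingertips stand 22 mm ahead of it and the grasp point (between the pads) lies 3 mm ahead of it; x points along the fingers, z is the direction in which the jaws open and shut, and the axes are right-handed (so a half turn about x gives the same grasp; the last joint's range is limited). The gripper opens to 85 mm and grips with 20 to 120 N. Pads are 22 mm wide; open, the fingers measure 114 mm over their backs; the gripper's body (76 mm by 85 mm) begins 54 mm behind the grasp point. The pads swing forward as they close: fully open they stand 13 mm farther back than shut.
Start: joints at [-1.23, 0.434, 0.025, 1.573, -0.012, 1.134, -0.075], TCP at [0.268, 0.564, 0.253] pointing down, gripper open.
Joint ranges: [-2.62, 2.62], [-0.44, 2.09], [-1.27, 1.32], [0.08, 2.57], [-1.32, 4.46], [0.12, 2], [-2.74, 2.74]. Speed limits (rad/s): [2.22, 2.22, 3.01, 3.01, 3.14, 3.14, 3.14].

### API

Orientations are given as a rotation vector (axis times angle).
In Python, from bench import manip gives the robot as it stands.
- The arm moves only by the tool servo_tool, never from a script. Its argument "rows" is a list of rows, each a list of 5 numbers: the opening in per cent of the stroke, from 0 (shut) to 100 (fully open), then the shift along the tool's x, y, z in m, then the turn about the tool's x in rad. A call has 1 to 20 rows; each row shifts and turns the commanded pose from where the row before left it, along the tool's axes as they then stand; what a row does not reach is not made up. A row lasts 1/10 s, in which the tool goes at most 50 mm and 8.59 degrees, less where a joint would pass 70% of its speed; a pose out of reach is approached as far as the arm can. A call with a gripper value outside its range is refused whole. The fingers move at their own pace and stop on an object; "newtons" is the grip in N (left out, the last holds). Time passes only in rows, so rows that do not move let the fingers close. It gives the time, the measured TCP pose, the force and the opening at its end, in the units of the state.
- manip.get_obs(): the state, without advancing time (a new reading comes with each control period).
- manip.grab_frame(name): name is "side" or "top" or "wrist"; returns a dict with "color" (420x560x3 uint8, blue, green, red), "vfov" (degrees; the focal length in pixels is half the picture's height over the tangent of half this angle, whatever the lens; pixels are square), "cx", "cy" (the principal point, pixels), "distortion" ([k1, k2, p1, p2, k3] as OpenCV has them; the pictures are not rectified), "rvec" (rotation vector, rad) and "tvec" (3), from world to camera coordinates, as OpenCV has them. Camera axes: x right, y down, z forward; pixel columns grow to the right and rows downward; lengths in m; the calibration is good to about 2 mm. A picture is of the moment at which its call begins. There is no depth.
- manip.finish_job(): hands the job in, once; it reports no verdict.
Trained networks look in the newest picture that a camera, given by its name, has taken for a name from the list of things; names that differ only in an ending like _2 or _b are one class to them, and where a whole thing is asked for, a point or a joint stands for the part that bears it (a point fixed in the world has none). Each returns a list of dicts, best first, with "p" (0 to 1); they miss things now and then, are a little off and sometimes report something else, mostly with a low value. They report only what shows in the picture. A call takes as long as a camera call. They do not tell look-alikes from the thing itself.
- manip.find_in(camera, query): "xyz" ([x, y, z] in m, in world coordinates, good to about 4 mm: the middle of the surface that is visible of it).
- manip.silhouettes(camera, query): "region" (420x560 bool, what is visible of it).
The state is a dict: "clock": time; "q": joint angles; "qvel": joint speeds; "effort": joint torques, N m; "position": TCP position; "eef_rot": TCP orientation; "force": force on the tool from outside, world axes, zero at the start; "wrist_torque": the same for the moment, N m; "gripper_width": opening from 0.0 (shut) to 1.0 (fully open).
Only numpy, scipy, OpenCV 4.12 (cv2) and the standard library are available. Lean on these libraries where they do the work, as an engineer would, in place of code of your own. Each camera call takes 0.05 s, during which the arm holds its last target. There are 200 camera calls.

### The job

Take the sweeper out of its cup, lay it flat on the grey mat and let go; then take it again as it lies and sweep all four dead parts (two square batteries, two small motors) off the mat's edge into the open drawer, without lifting any of them. Then lay the sweeper back down flat on the mat, let go, and push the drawer fully shut. Leave the toy car, the screwdriver and the jar where they are.

Things in the scene. Friction and masses are not known exactly. Their poses are not given: they have to be found in the camera images.
- station: low plywood box fixed on the table, 260 x 260 mm, 90 mm high, flat top fully covered by a grey mat without rim; origin at the centre of its underside. The drawer opens out of its -x side; y runs along the edge over the drawer (mat edge at x = -130 mm)
- mat (a point): centre of the mat's upper surface, 90 mm above the table, axes as the station
- drawer (a joint): travel of the shallow scrap drawer under the mat, m: 0 shut, grows to 0.16 as it is pulled out to the station's -x; slides with 1.5 N of friction
- drawer_in (a point): centre of the drawer's inner floor (10 mm above the table, inside 225 mm in x by 214 mm in y, side walls 45 mm high above the floor, 70 mm free height under the station's top), axes as the station; moves with the drawer
- drawer_pull (a point): middle of the outer face of the drawer's aluminium pull bar, 55 mm above the table; the bar is 110 mm along y, 16 mm high and stands 14 mm off the plywood drawer front (256 mm wide, from 4 to 76 mm above the table, 12 mm thick); axes as the station, push it to +x to shut
- cup: dark steel round cup fixed on the table, 72 mm outer and 66 mm inner diameter, 100 mm high, inner floor at 5 mm; origin at the centre of its underside
- sweeper: sweeper, at first standing upright in the cup with the handle up: a square black head 32 x 32 mm and 160 mm long, then a square wooden handle 20 x 20 mm and 60 mm long on the same axis (220 mm in all); origin at the centre of the head's free end, z along the tool towards the handle (up at first), x and y square to the flat faces. Lying, any of its four sides may be down
- sweeper_head (a point): centre of the sweeper's head, 80 mm along z from its origin
- part1: dead square battery, black with a copper-coloured band, rounded block 48 x 26 x 18 mm, lying flat on the mat; origin at its centre, x along its 48 mm length, z up
- part2: dead square battery, black with a copper-coloured band, rounded block 48 x 26 x 18 mm, lying flat on the mat; origin at its centre, x along its 48 mm length, z up
- part3: old small toy motor, steel can with a white end cap, block 35 x 20 x 16 mm with a 6 mm thick shaft stub sticking 10 mm out at +x, lying flat on the mat; origin at the centre of its 28 mm steel can, x along its length, z up
- part4: old small toy motor, steel can with a white end cap, block 35 x 20 x 16 mm with a 6 mm thick shaft stub sticking 10 mm out at +x, lying flat on the mat; origin at the centre of its 28 mm steel can, x along its length, z up
- toy_car: bystander: red toy car with blue wheels, 110 x 68 x 55 mm, origin at the centre of its underside, x along it
- screwdriver: bystander: screwdriver lying on the table, about 200 mm long along its x
- flux_jar: bystander: small amber jar, 52 mm across, 55 mm high, origin at the centre of its underside
Not all that is in view belongs to the job. Leave any pink, purple or yellow look-alike of the part4 alone.

How it is judged:
By the outcome, as a careful person would: the job done as asked, in the order asked, and still so for the second after the job is handed in, with the robot touching nothing.
It also fails if it takes over 64 s, if anything falls off the work surface, if the arm or the gripper's body presses on something with over 40 N, if the wrist force passes 120 N, or if a joint passes its speed limit or range.

## Working session

There is one attempt and no reset: what is moved stays moved. The work goes in short steps, Python scripts to look and compute and a tool call to move; the robot and the scene stay as the last step left them, time stands still between calls to the robot, and variables do not carry over. Pictures are saved under pics/ and viewed, about 8 in all and at most 12, crops included, and the job is handed in when it is done.

Besides the shell and the picture viewer there is one more tool, called after "Emit:" as name(argument=value, ...) on one line, values as JSON. servo_tool: Moves the arm, as the interface text tells. Its arguments: {"type":"object","properties":{"rows":{"type":"array","items":{"type":"array","items":{"type":"number"}}},"newtons":{"type":"number"}},"required":["rows"]}

```bash
mkdir -p pics; ls
cat > h.py <<'E'
import numpy as np, cv2
from scipy.spatial.transform import Rotation as R
from bench import manip
def cam(f):
    h=f["color"].shape[0]; fl=h/2/np.tan(np.radians(f["vfov"])/2)
    return np.array([[fl,0,f["cx"]],[0,fl,f["cy"]],[0,0,1.]]),np.array(f["distortion"],float)
def proj(f,P):
    K,d=cam(f); return cv2.projectPoints(np.array(P,float).reshape(-1,1,3),np.array(f["rvec"],float),np.array(f["tvec"],float),K,d)[0].reshape(-1,2)
def unproj(f,uv,z):
    K,d=cam(f); n=cv2.undistortPoints(np.array(uv,float).reshape(-1,1,2),K,d).reshape(-1,2)
    Rm=cv2.Rodrigues(np.array(f["rvec"],float))[0]; c=-Rm.T@np.array(f["tvec"],float).ravel()
    D=np.c_[n,np.ones(len(n))]@Rm; return c+D*((z-c[2])/D[:,2:3])
def state():
    o=manip.get_obs(); M=R.from_rotvec(o["eef_rot"]).as_matrix()
    print("t",round(o["clock"],2),"pos",np.round(o["position"],4),"F",np.round(o["force"],1),"w",round(o["gripper_width"],3)); print("axes x,y,z:",np.round(M.T,3).tolist()); return o,M
E
python3 - <<'E'
from h import *
state()
fs={c:manip.grab_frame(c) for c in ("top","side")}
for c,f in fs.items(): cv2.imwrite(f"pics/{c}0.png",f["color"])
for c in fs:
  for n in ["station","drawer_pull","cup","sweeper","part1","part3","toy_car","screwdriver","flux_jar"]:
    print(c,n,[(round(r["p"],2),np.round(r["xyz"],3).tolist(),np.round(proj(fs[c],r["xyz"])[0]).tolist()) for r in manip.find_in(c,n)][:5])
E
```

```text
pics
t 0.0 pos [0.2682 0.564  0.2525] F [-0.5  0.1 -0.7] w 0.998
axes x,y,z: [[-0.001, -0.002, -1.0], [-0.903, 0.429, -0.0], [0.429, 0.903, -0.002]]
top station [(0.96, [0.571, -0.086, 0.092], [356.0, 231.0]), (0.46, [0.608, -0.111, 0.108], [367.0, 214.0])]
top drawer_pull [(0.65, [0.566, -0.249, 0.011], [415.0, 234.0]), (0.3, [0.442, 0.291, 0.049], [198.0, 289.0])]
top cup [(0.84, [0.443, 0.291, 0.053], [197.0, 289.0])]
top sweeper [(0.92, [0.439, 0.289, 0.164], [188.0, 293.0])]
top part1 [(0.7, [0.605, -0.043, 0.109], [337.0, 216.0]), (0.63, [0.537, -0.094, 0.107], [361.0, 245.0]), (0.55, [0.608, -0.112, 0.108], [367.0, 214.0]), (0.46, [0.536, -0.033, 0.103], [334.0, 246.0]), (0.46, [0.38, -0.026, 0.016], [330.0, 312.0])]
top part3 [(0.7, [0.605, -0.043, 0.109], [337.0, 216.0]), (0.63, [0.537, -0.094, 0.107], [361.0, 245.0]), (0.55, [0.608, -0.112, 0.108], [367.0, 214.0]), (0.46, [0.536, -0.033, 0.103], [334.0, 246.0]), (0.46, [0.38, -0.026, 0.016], [330.0, 312.0])]
top toy_car [(0.66, [0.58, 0.289, 0.036], [199.0, 233.0]), (0.16, [0.566, -0.248, 0.004], [414.0, 234.0])]
top screwd
[... 488 characters left out ...]
 0.019], [244.0, 403.0]), (0.68, [0.535, -0.108, 0.106], [297.0, 289.0]), (0.62, [0.576, 0.272, 0.041], [230.0, 178.0])]
side part3 [(0.93, [0.608, -0.118, 0.105], [334.0, 276.0]), (0.9, [0.607, -0.046, 0.112], [312.0, 246.0]), (0.7, [0.381, -0.202, 0.019], [244.0, 403.0]), (0.68, [0.535, -0.108, 0.106], [297.0, 289.0]), (0.62, [0.576, 0.272, 0.041], [230.0, 178.0])]
side toy_car [(0.97, [0.575, 0.27, 0.038], [230.0, 179.0]), (0.74, [0.434, 0.284, 0.157], [162.0, 157.0]), (0.37, [0.568, -0.223, 0.011], [344.0, 359.0]), (0.18, [0.533, -0.105, 0.104], [295.0, 289.0])]
side screwdriver [(0.62, [0.727, 0.218, 0.022], [293.0, 175.0])]
side flux_jar [(0.91, [0.789, -0.024, 0.046], [374.0, 224.0])]
```

View pics/top0.png

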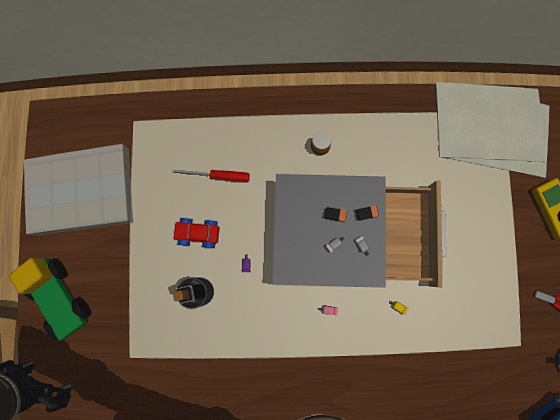

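View pics/side0.png

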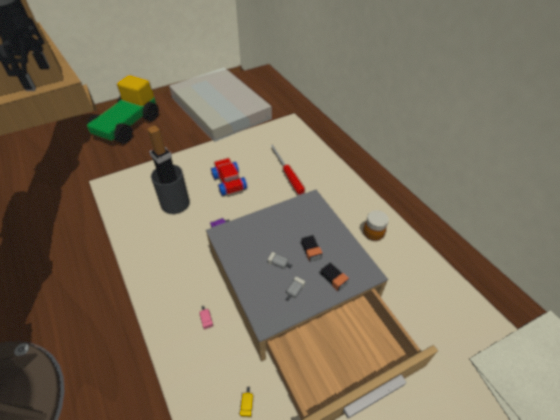

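Top view: mat at columns 275–386, rows 175–287, with batteries at (335,214) and (367,212) and motors at (334,244) and (362,245). The drawer opens right (world -y), with its pull at (445,234). The cup and sweeper are at (192,291). The pink (329,310), purple (246,263) and yellow (399,308) motors lie on the table, off the mat. They are look-alikes, so I leave them. The parts meant are the steel/white motors on the mat.

Run:
```python
from h import *
t=manip.grab_frame("top"); s=manip.grab_frame("side")
a=cv2.resize(t["color"][255:325,150:220],(400,400),interpolation=cv2.INTER_CUBIC)
b=cv2.resize(s["color"][115:215,125:225],(400,400),interpolation=cv2.INTER_CUBIC)
cv2.imwrite("pics/sw.png",np.hstack([a,b]))
c=t["color"].astype(int); ref=c[270,300]; print(ref)
m=(np.abs(c-ref).max(2)<14).astype(np.uint8); n,l,st,_=cv2.connectedComponentsWithStats(m); k=l[270,300]
cn=max(cv2.findContours((l==k).astype(np.uint8),cv2.RETR_EXTERNAL,cv2.CHAIN_APPROX_NONE)[0],key=cv2.contourArea)
P=unproj(t,cn.reshape(-1,2),0.09); r=cv2.minAreaRect((P[:,:2]*1000).astype(np.float32)); print(r, cv2.boxPoints(r).round())
# parts
for cam_ in ("top","side"):
  f=t if cam_=="top" else s
  for r in manip.silhouettes(cam_,"part1")+manip.silhouettes(cam_,"drawer_pull"):
    ys,xs=np.nonzero(r["region"])
    if len(xs)<10: continue
    P=unproj(f,np.c_[xs,ys],0.105); rr=cv2.minAreaRect((P[:,:2]*1000).astype(np.float32)); print(cam_,round(r["p"],2),len(xs),np.round(rr[0]),np.round(rr[1]),round(rr[2]))
```

```text
[103 101 103]
((575.7680053710938, -25.782913208007812), (259.05609130859375, 258.84564208984375), 87.0406265258789) [[ 440. -148.]
 [ 698. -162.]
 [ 712.   97.]
 [ 453.  110.]]
top 0.65 123 [ 395. -174.] [41. 18.] 53
top 0.6 5466 [ 563. -223.] [140. 244.] 86
top 0.59 100 [502. 168.] [18. 32.] 89
top 0.57 132 [391. -17.] [36. 20.] 88
top 0.56 265 [ 610. -113.] [28. 54.] 11
top 0.54 242 [608. -39.] [47. 29.] 78
top 0.45 160 [535. -99.] [45. 23.] 32
top 0.75 5512 [ 564. -223.] [140. 247.] 86
side 0.88 468 [ 609. -118.] [35. 54.] 8
side 0.8 235 [377. -76.] [43. 18.] 82
side 0.76 354 [607. -45.] [57. 30.] 78
side 0.72 224 [ 534. -104.] [45. 20.] 23
side 0.72 264 [540. -40.] [29. 48.] 42
side 0.61 298 [ 379. -225.] [38. 17.] 60
side 0.55 53 [475. 105.] [26. 11.] 5
side 0.97 13393 [ 554. -242.] [153. 240.] 87
side 0.38 909 [446. 365.] [219.  45.] 84
```

View pics/sw.png

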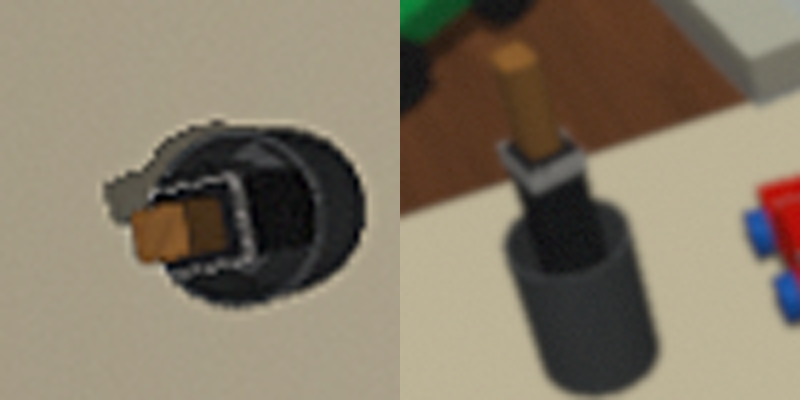

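Enlarged crop: left (top view), the handle's top face is centred at crop (161,234) and the head's grey rim at (203,223). Right (side view), the handle top is at (516,55) and the rim at (543,163). It stands nearly upright, turned a few degrees. I triangulate both points and work out the yaw.

Run:
```python
from h import *
t=manip.grab_frame("top"); s=manip.grab_frame("side")
A=lambda p:(150+p[0]*.175-.4,255+p[1]*.175-.4); B=lambda p:(125+(p[0]-400)*.25-.4,115+p[1]*.25-.4)
def tri(u,v):
    Ms=[];xs=[]
    for f,p in((t,u),(s,v)):
        K,d=cam(f); xs.append(cv2.undistortPoints(np.array([[p]],float),K,d).reshape(2,1)); Ms.append(np.c_[cv2.Rodrigues(np.array(f["rvec"],float))[0],np.array(f["tvec"],float).ravel()])
    X=cv2.triangulatePoints(Ms[0],Ms[1],xs[0],xs[1]); X=(X[:3]/X[3]).ravel(); print(np.round(X,4),[np.round(proj(f,X)[0]-p,1) for f,p in((t,u),(s,v))]); return X
a=tri(A((161,234)),B((516,55))); b=tri(A((203,223)),B((543,163))); d=a-b; print(np.linalg.norm(d),d/np.linalg.norm(d))
q=unproj(t,[A(p) for p in((132,210),(187,203),(190,257),(138,265))],.225); print(np.round(q,4)); print([round(float(np.degrees(np.arctan2(*(q[(i+1)%4]-q[i])[[1,0]]))),1) for i in range(4)])
q=unproj(t,[A(p) for p in((150,185),(240,175),(252,262),(165,270))],.165); print([round(float(np.degrees(np.arctan2(*(q[(i+1)%4]-q[i])[[1,0]]))),1) for i in range(4)])
o,M=state(); print("tool z yaw",np.degrees(np.arctan2(M[1,2],M[0,2])), "cup centre?", unproj(t,[A((237,213))],.1))
```

```text
[0.4366 0.2953 0.2234] [array([ 0.1, -0.3]), array([-0.3,  0.1])]
[0.436  0.2975 0.1517] [array([-0.1,  0.4]), array([ 0.4, -0.1])]
0.07181217678264382 [ 0.00926066 -0.03003135  0.99950606]
[[0.4446 0.3054 0.225 ]
 [0.4468 0.2856 0.225 ]
 [0.428  0.2847 0.225 ]
 [0.4253 0.3033 0.225 ]]
[-83.5, -177.1, 98.1, 6.1]
[-84.5, -172.4, 94.6, 10.0]
t 1.4 pos [0.2684 0.5644 0.2533] F [-1.   0.1 -0.2] w 1.002
axes x,y,z: [[0.0, 0.0, -1.0], [-0.903, 0.429, -0.0], [0.429, 0.903, 0.0]]
tool z yaw 64.56489487595736 cup centre? [[0.4387567  0.29558173 0.1       ]]
```

Emit:
servo_tool(rows=[[100,-0.005,0,0,-0.1375],[100,-0.005,0,0,-0.1375],[100,-0.005,0,0,-0.1375],[100,-0.005,0,0,-0.1375],[100,0,-0.0139,-0.0285,0],[100,0,-0.0139,-0.0285,0],[100,0,-0.0139,-0.0285,0],[100,0,-0.0139,-0.0285,0],[100,0,-0.0139,-0.0285,0],[100,0,-0.0139,-0.0285,0],[100,0,-0.0139,-0.0285,0],[100,0,-0.0139,-0.0285,0],[100,0,-0.0139,-0.0285,0],[100,0,-0.0139,-0.0285,0],[100,0,0,0,0],[100,0,0,0,0]], newtons=30)

```text
clock: 3.0
position: [0.4371, 0.2953, 0.2735]
eef_rot: [-1.285, 1.158, 1.286]
force: [0.4, 0.3, -0.6]
gripper_width: 1.0
```

Run:
```python
from h import *
o,M=state(); print("tool z yaw",np.degrees(np.arctan2(M[1,2],M[0,2])))
f=manip.grab_frame("wrist"); cv2.imwrite("pics/w1.png",f["color"])
print(proj(f,[[.4366,.2955,.224],[.436,.2975,.165],[.4386,.2956,.1]]).round())
d=np.array([.4366,.2955,.206])-o["position"]; print("tool-frame move", (M.T@d).round(4))
```

```text
t 3.0 pos [0.4371 0.2953 0.2735] F [ 0.4  0.3 -0.6] w 1.0
axes x,y,z: [[0.0, 0.0, -1.0], [-0.995, -0.104, -0.0], [-0.104, 0.995, 0.0]]
tool z yaw 95.97249245292022
[[272. 258.]
 [275. 222.]
 [271. 200.]]
tool-frame move [0.0675 0.0005 0.0002]
```

View pics/w1.png

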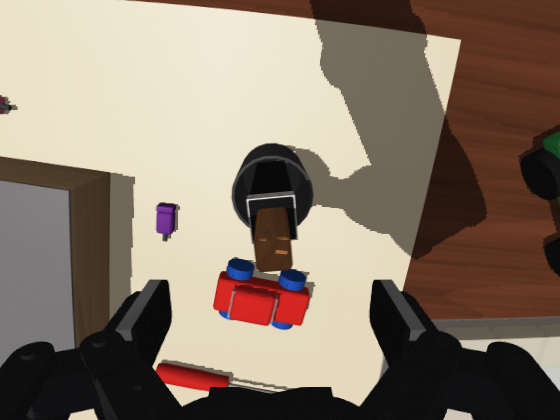

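The wrist view shows the handle end at (273,255), midway between the fingers (140 and 400) and square to them. I go down and grip.

Emit:
servo_tool(rows=[[100,0.0225,0,0,0],[100,0.0225,0,0,0],[100,0.0225,0,0,0],[100,0,0,0,0],[20,0,0,0,0],[20,0,0,0,0],[20,0,0,0,0],[20,0,0,0,0],[20,0,0,0,0],[20,0,0,0,0],[20,0,0,0,0],[20,0,0,0,0]], newtons=30)

```text
clock: 4.25
position: [0.4372, 0.2962, 0.2066]
eef_rot: [-1.287, 1.156, 1.286]
force: [0.1, 0.6, 5.9]
gripper_width: 0.237
```

Emit:
servo_tool(rows=[[20,-0.015,0,0,0],[20,-0.03,0,0,0],[20,-0.03,0,0,0],[20,-0.03,0,0,0],[20,-0.03,0,0,0],[20,0,0,0,0.0785],[20,0,0,0,0.0785],[20,0,-0.0221,-0.0194,0],[20,0,-0.0221,-0.0194,0],[20,0,-0.0221,-0.0194,0],[20,0,-0.0221,-0.0194,0],[20,0,-0.0221,-0.0194,0],[20,0,-0.0221,-0.0194,0],[20,0,-0.0221,-0.0194,0],[20,0,-0.0221,-0.0194,0],[20,0,-0.0221,-0.0194,0],[20,0,-0.0221,-0.0194,0],[20,0,-0.0221,-0.0194,0],[20,0,-0.0221,-0.0194,0],[20,0,0,0,0]], newtons=30)

```text
clock: 6.25
position: [0.6914, 0.0448, 0.3393]
eef_rot: [-1.17, 1.239, 1.167]
force: [0.8, -0.7, -2.3]
gripper_width: 0.233
```

Run:
```python
from h import *
o,M=state(); print("tool z yaw",np.degrees(np.arctan2(M[1,2],M[0,2])))
f=manip.grab_frame("side"); g=manip.grab_frame("top"); cv2.imwrite("pics/c2.png",np.hstack([cv2.resize(f["color"][100:350,180:430],(400,400)),cv2.resize(g["color"][120:320,220:420],(400,400))]))
p=o["position"]; print(proj(f,[[p[0],p[1],p[2]-.2],[p[0],p[1],p[2]]]))
```

```text
t 6.25 pos [0.6914 0.0448 0.3393] F [ 0.8 -0.7 -2.3] w 0.233
axes x,y,z: [[-0.001, -0.003, -1.0], [-0.998, 0.056, 0.001], [0.056, 0.998, -0.003]]
tool z yaw 86.76598258368472
[[323.27183099 190.12115984]
 [334.3669314  104.97281812]]
```

View pics/c2.png

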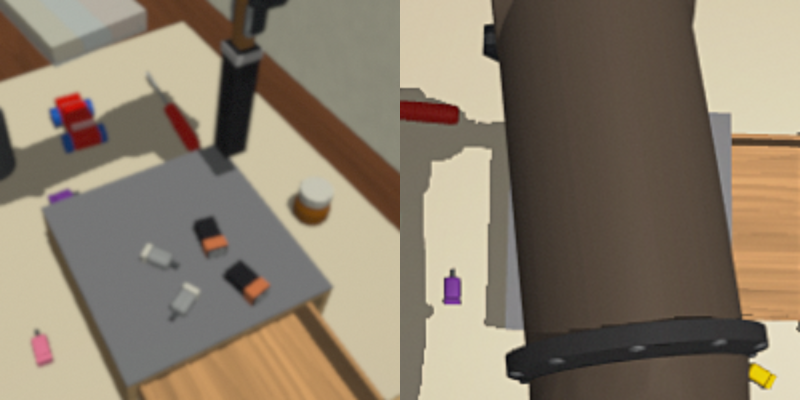

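Side crop: the sweeper hangs upright in the jaws above the mat's far corner, with its free end at (225,150). The top view is blocked by the arm. I lower it until it touches.

Emit:
servo_tool(rows=[[20,0.02,0,0,0],[20,0.02,0,0,0],[20,0.005,0,0,0],[20,0.003,0,0,0],[20,0,0,0,0]], newtons=20)

```text
clock: 6.85
position: [0.6897, 0.0503, 0.2933]
eef_rot: [-1.172, 1.232, 1.172]
force: [0.8, -0.4, -1.0]
gripper_width: 0.228
```

Emit:
servo_tool(rows=[[20,0.004,0,0,0],[20,0.002,0.006,0,0],[20,0,0.012,0,0],[20,0,0.017,0,0],[20,0,0,0,0]])

```text
clock: 7.35
position: [0.6555, 0.0519, 0.2906]
eef_rot: [-1.174, 1.227, 1.168]
force: [-0.3, 0.1, 10.2]
gripper_width: 0.229
```

Run:
```python
from h import *
o,M=state()
f=manip.grab_frame("side"); cv2.imwrite("pics/c3.png",cv2.resize(f["color"][100:350,180:430],(400,400)))
```

```text
t 7.35 pos [0.6555 0.0519 0.2906] F [-0.3  0.1 10.2] w 0.229
axes x,y,z: [[0.007, 0.001, -1.0], [-0.999, 0.051, -0.006], [0.051, 0.999, 0.002]]
```

View pics/c3.png

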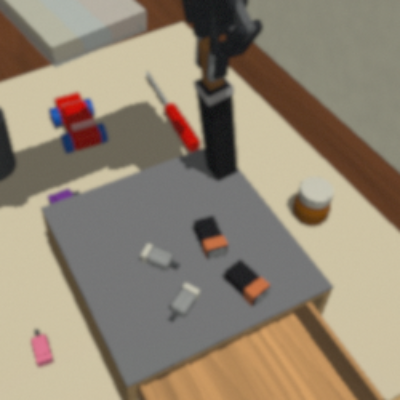

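Side crop: the foot stays put at (222,170) and the head now leans towards the robot, so it pivots in the jaws as wanted. I continue the arc.

Emit:
servo_tool(rows=[[20,0.002,0.0173,0,0],[20,0.0043,0.0169,0,0],[20,0.0055,0.0165,0,0],[20,0.0066,0.016,0,0],[20,0.0082,0.0154,0,0],[20,0.0094,0.0146,0,0],[20,0,0,0,0]])

```text
clock: 8.1
position: [0.5569, 0.0569, 0.252]
eef_rot: [-1.172, 1.231, 1.172]
force: [-5.4, 1.0, 8.0]
gripper_width: 0.231
```

Emit:
servo_tool(rows=[[20,0.0108,0.0137,0,0],[20,0.0117,0.0127,0,0],[20,0.0129,0.0116,0,0],[20,0.0138,0.0106,0,0],[20,0.0147,0.0091,0,0],[20,0.0155,0.008,0,0],[20,0.016,0.0065,0,0],[20,0.015,0.005,0,0],[20,0,0,0,0]])

```text
clock: 9.0
position: [0.4809, 0.0606, 0.1401]
eef_rot: [-1.172, 1.233, 1.172]
force: [-0.5, 0.1, 0.2]
gripper_width: 0.233
```

Run:
```python
from h import *
o,M=state()
f=manip.grab_frame("side"); cv2.imwrite("pics/c4.png",cv2.resize(f["color"][100:350,180:430],(500,500)))
```

```text
t 9.0 pos [0.4809 0.0606 0.1401] F [-0.5  0.1  0.2] w 0.233
axes x,y,z: [[-0.0, 0.0, -1.0], [-0.999, 0.051, 0.0], [0.051, 0.999, 0.0]]
```

View pics/c4.png

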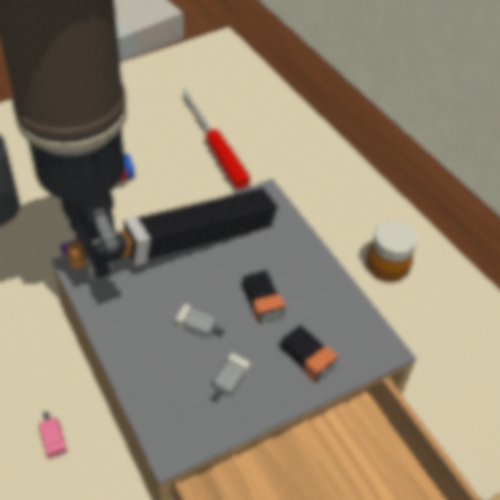

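Side crop: the sweeper leans almost flat, with the head on the mat from (275,205) to (140,240) and well clear of the parts. I lower the handle end the rest of the way, nudge inward and let go.

Emit:
servo_tool(rows=[[20,0.007,0.001,0,0],[20,0.007,0,0,0],[20,0.005,-0.003,0,0],[20,0.004,-0.003,0,0],[20,0,-0.002,0,0],[20,0,0,0,0],[45,0,0,0,0],[45,0,0,0,0],[45,0,0,0,0],[45,0,0,0,0],[45,-0.03,0,0,0],[80,-0.04,0,0,0],[80,-0.045,0,0,0],[80,0,0,0,0]])

```text
clock: 10.45
position: [0.4911, 0.0605, 0.2379]
eef_rot: [-1.174, 1.224, 1.166]
force: [0.8, 1.2, -1.2]
gripper_width: 0.801
```

Run:
```python
from h import *
o,M=state()
f=manip.grab_frame("side"); g=manip.grab_frame("wrist"); cv2.imwrite("pics/c5.png",np.hstack([cv2.resize(f["color"][130:330,180:380],(400,400)),cv2.resize(g["color"],(400,300))[:,:] if 0 else cv2.copyMakeBorder(cv2.resize(g["color"],(400,300)),50,50,0,0,cv2.BORDER_CONSTANT)]))
r=manip.silhouettes("side","sweeper")[:1]
for x in r:
    ys,xs=np.nonzero(x["region"]); print(x["p"],len(xs))
for c in("side","wrist"): print(c,[(round(r["p"],2),np.round(r["xyz"],3)) for r in manip.find_in(c,"sweeper")[:2]])
```

```text
t 10.45 pos [0.4911 0.0605 0.2379] F [ 0.8  1.2 -1.2] w 0.801
axes x,y,z: [[0.009, 0.002, -1.0], [-0.999, 0.051, -0.009], [0.051, 0.999, 0.003]]
side [(0.64, array([0.577, 0.047, 0.117])), (0.19, array([ 0.555, -0.148,  0.073]))]
wrist [(0.95, array([0.547, 0.056, 0.124]))]
```

View pics/c5.png

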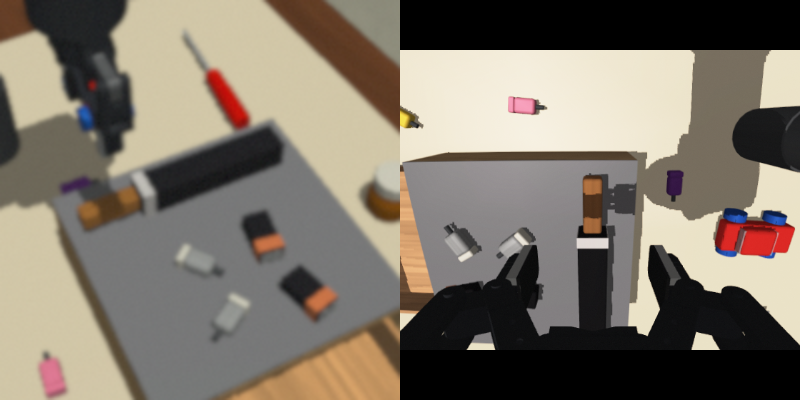

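Side crop: the sweeper lies flat and free, wholly on the mat, with the handle tip at (85,215) and the head end at (280,150); all four parts are untouched. The wrist view shows the handle at about (592,202). I measure where to take it and how far to shift it.

Run:
```python
from h import *
o,M=state()
g=manip.grab_frame("wrist")
W=lambda p:((p[0]-400)*1.4,(p[1]-50)*1.4)
q=unproj(g,[W(p) for p in((592,176),(593,228))],.116); print("handle ends",q.round(4))
q2=unproj(g,[W((578,238)),W((608,238))],.122); print("head near edge",q2.round(4))
a=q[1]-q[0]; print("axis yaw",np.degrees(np.arctan2(a[1],a[0])), np.linalg.norm(a))
c=q.mean(0); d=np.array([c[0],c[1],.1155])-o["position"]; print("move",(M.T@d).round(4))
for r in manip.find_in("wrist","part1")[:8]: print(round(r["p"],2),np.round(r["xyz"],3))
```

```text
t 10.7 pos [0.4874 0.0599 0.2314] F [ 0.2  0.1 -0.5] w 0.799
axes x,y,z: [[-0.002, -0.0, -1.0], [-0.999, 0.051, 0.002], [0.051, 0.999, -0.001]]
handle ends [[0.4557 0.0596 0.116 ]
 [0.51   0.0578 0.116 ]]
head near edge [[0.5177 0.0421 0.122 ]
 [0.5193 0.0727 0.122 ]]
axis yaw -1.872501008670686 0.054379081853807354
move [ 0.1159  0.0042 -0.0014]
0.91 [ 0.537 -0.094  0.104]
0.69 [0.496 0.178 0.012]
0.69 [ 0.389 -0.188  0.017]
0.63 [ 0.608 -0.015  0.11 ]
0.57 [ 0.382 -0.022  0.016]
0.56 [ 0.536 -0.03   0.107]
0.4 [ 0.592 -0.094  0.095]
```

Emit:
servo_tool(rows=[[80,0.029,0,0,0],[80,0.029,0,0,0],[80,0.029,0,0,0],[80,0.02,0,0,0],[80,0.009,0,0,0],[18,0,0,0,0],[18,0,0,0,0],[18,0,0,0,0],[18,0,0,0,0],[18,0,0,0,0],[18,0,0,0,0],[18,0,0,0,0]], newtons=60)

```text
clock: 12.0
position: [0.4889, 0.0602, 0.1175]
eef_rot: [-1.172, 1.231, 1.17]
force: [-0.4, 0.4, 4.7]
gripper_width: 0.218
```

Emit:
servo_tool(rows=[[18,0,0.004,-0.005,0],[18,0,0.0075,-0.01,0],[18,0,0.0075,-0.012,0],[18,0,0.005,-0.015,0],[18,0,0,-0.015,0],[18,0,0,-0.015,0],[18,0,0,-0.015,0],[18,0,0,-0.015,0],[18,0,0,-0.015,0],[18,0,0,0,0]])

```text
clock: 13.0
position: [0.4582, -0.0577, 0.1173]
eef_rot: [-1.171, 1.233, 1.168]
force: [-0.8, -4.0, 10.0]
gripper_width: 0.219
```

Run:
```python
from h import *
o,M=state()
f=manip.grab_frame("side"); g=manip.grab_frame("top"); cv2.imwrite("pics/c6.png",np.hstack([cv2.resize(f["color"][150:400,180:430],(400,400)),cv2.resize(g["color"][150:310,250:410],(400,400))]))
```

```text
t 13.0 pos [ 0.4582 -0.0577  0.1173] F [-0.8 -4.  10. ] w 0.219
axes x,y,z: [[0.002, -0.0, -1.0], [-0.999, 0.053, -0.002], [0.053, 0.999, -0.0]]
```

View pics/c6.png

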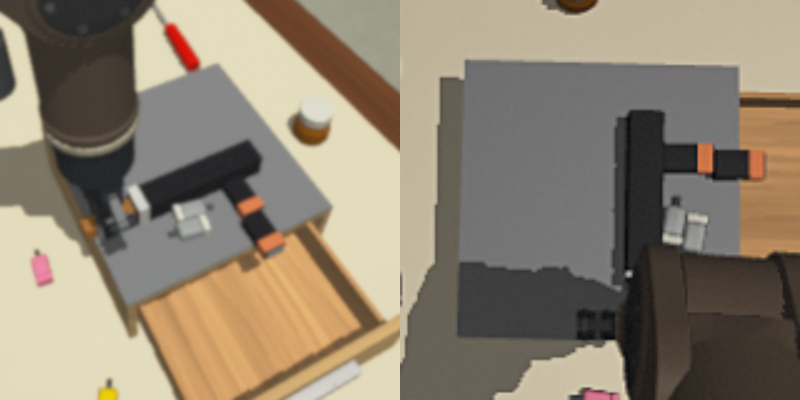

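The sweep works: the batteries are in line at (685,158) and (740,163) ahead of the head, and the motors at (675,220) and (695,228), all within the head's span. I carry on over the edge.

Emit:
servo_tool(rows=[[18,0,0,-0.01,0],[18,0,0,-0.012,0],[18,0,0,-0.012,0],[18,0,0,-0.012,0],[18,0,0,-0.012,0],[18,0,0,-0.012,0],[18,0,0,-0.012,0],[18,0,0,-0.012,0],[18,0,0,-0.004,0],[18,0,0,0,0],[18,0,0,0,0],[18,0,0,0,0]])

```text
clock: 14.3
position: [0.4529, -0.1542, 0.1173]
eef_rot: [-1.172, 1.232, 1.17]
force: [-0.5, 1.6, 9.6]
gripper_width: 0.221
```

Run:
```python
from h import *
o,M=state()
f=manip.grab_frame("side"); g=manip.grab_frame("top"); cv2.imwrite("pics/c7.png",np.hstack([cv2.resize(f["color"][170:420,180:430],(400,400)),cv2.resize(g["color"][150:330,290:470],(400,400))]))
```

```text
t 14.3 pos [ 0.4529 -0.1542  0.1173] F [-0.5  1.6  9.6] w 0.221
axes x,y,z: [[0.001, -0.0, -1.0], [-0.999, 0.052, -0.001], [0.052, 0.999, -0.0]]
```

View pics/c7.png

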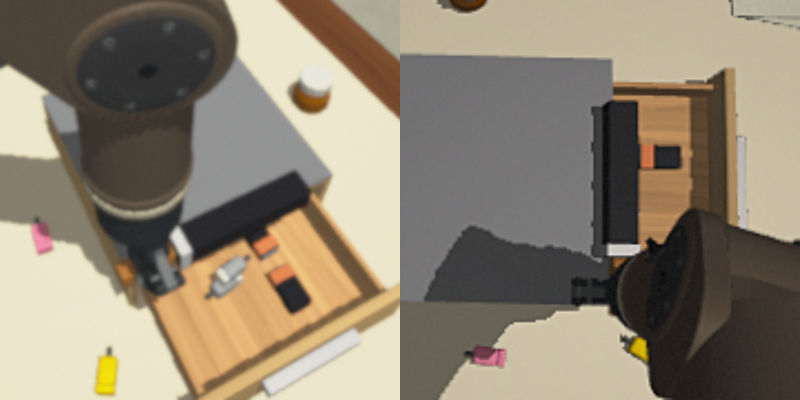

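Side view: all four parts show in the drawer, with batteries at (263,245) and (290,288) and both motors side by side at (230,275). In the top view the mat behind the head is empty. I slide the sweeper back onto the mat, let go and lift.

Emit:
servo_tool(rows=[[18,0,0,0.01,0],[18,0,-0.003,0.0225,0],[18,0,-0.006,0.0225,0],[18,0,-0.006,0.0225,0],[18,0,-0.006,0.0225,0],[18,0,-0.006,0.0225,0],[18,0,0,0.0225,0],[18,0,0,0.01,0],[18,0,0,0,0],[45,0,0,0,0],[45,0,0,0,0],[45,0,0,0,0],[45,0,0,0,0],[45,-0.02,0,0,0],[60,-0.04,0,0,0],[60,-0.04,0,0,0],[60,-0.04,0,0,0],[60,0,0,0,0]], newtons=40)

```text
clock: 16.2
position: [0.4906, -0.0002, 0.2613]
eef_rot: [-1.174, 1.226, 1.166]
force: [0.4, 0.1, -0.6]
gripper_width: 0.602
```

Run:
```python
from h import *
o,M=state()
f=manip.grab_frame("side"); cv2.imwrite("pics/c8.png",cv2.resize(f["color"][170:420,180:480],(780,600))[:, :])
for n in("drawer_in","drawer_pull"):
  for r in manip.silhouettes("side",n)[:1]:
    ys,xs=np.nonzero(r["region"]); print(n,r["p"],xs.min(),xs.max(),ys.min(),ys.max())
import glob
t=cv2.imread("pics/top0.png"); g=manip.grab_frame("top")
# model check of pull bar position for trial openings
c=np.array([.5758,-.0258]); ux=np.array([.052,.9986]); uy=np.array([-.9986,.052])
for d in(.12,.13,.14,.15,.16):
    P=[np.r_[c+ux*(-.156-d)+uy*y,.063] for y in(-.055,.055)]; print(d,np.round(P[0][:2],3),proj(g,P).round(1).tolist(),proj(f,P).round(1).tolist())
# bright bar in top0
row=t[205:262,430:452].astype(int).min(2); ys,xs=np.nonzero(row>150); print("row",t[234,436:452].tolist())
```

```text
t 16.2 pos [ 4.906e-01 -2.000e-04  2.613e-01] F [ 0.4  0.1 -0.6] w 0.602
axes x,y,z: [[0.008, 0.001, -1.0], [-0.999, 0.051, -0.008], [0.051, 0.999, 0.002]]
drawer_in 0.71 265 436 289 419
drawer_pull 0.68 265 436 289 419
0.12 [ 0.616 -0.304] [[442.2, 210.7], [442.9, 256.2]] [[403.6, 375.9], [345.8, 409.9]]
0.13 [ 0.616 -0.314] [[446.2, 210.8], [446.9, 256.2]] [[407.8, 381.8], [349.5, 416.5]]
0.14 [ 0.615 -0.324] [[450.1, 210.9], [450.9, 256.3]] [[412.0, 387.8], [353.4, 423.3]]
0.15 [ 0.615 -0.334] [[454.1, 211.0], [454.9, 256.4]] [[416.3, 394.0], [357.3, 430.3]]
0.16 [ 0.614 -0.344] [[458.0, 211.1], [458.9, 256.5]] [[420.7, 400.4], [361.3, 437.4]]
row [[26, 38, 48], [64, 91, 111], [82, 120, 148], [84, 123, 150], [79, 119, 149], [90, 123, 148], [166, 166, 171], [164, 166, 171], [157, 160, 165], [147, 156, 161], [145, 172, 182], [145, 169, 179], [146, 169, 178], [145, 169, 179], [145, 169, 177], [146, 170, 179]]
```

View pics/c8.png

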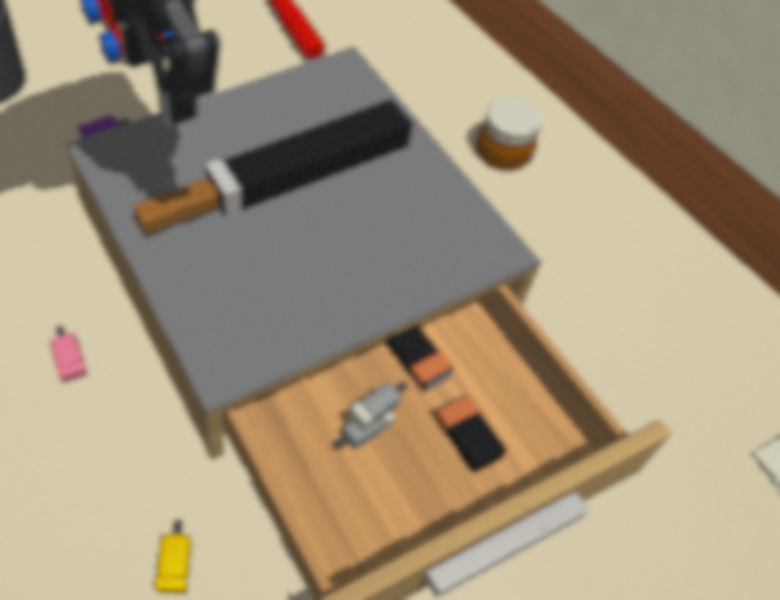

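All four parts lie on the drawer floor, with batteries at (420,355) and (470,430) and motors at (370,415), and the sweeper lies flat and free on the mat. The bar's outer edge in the top view matches about 0.13 m of opening. I go in front of the pull with the fingers shut.

Emit:
servo_tool(rows=[[40,0,-0.0071,-0.0301,0],[0,0,-0.0071,-0.0301,0],[0,0,-0.0071,-0.0301,0],[0,0,-0.0071,-0.0301,0],[0,0,-0.0071,-0.0301,0],[0,0,-0.0071,-0.0301,0],[0,0,-0.0071,-0.0301,0],[0,0,-0.0071,-0.0301,0],[0,0,-0.0071,-0.0301,0],[0,0,-0.0071,-0.0301,0],[0,0,-0.0071,-0.0301,0],[0,0,-0.0071,-0.0301,0],[0,0,0,0,0],[0,0.033,0,0,0],[0,0.033,0,0,0],[0,0.033,0,0,0],[0,0.033,0,0,0],[0,0.033,0,0,0],[0,0.028,0,0,0],[0,0,0,0,0]])

```text
clock: 18.4
position: [0.5516, -0.3622, 0.058]
eef_rot: [-1.164, 1.235, 1.18]
force: [-0.1, -0.1, -0.4]
gripper_width: -0.002
```

Emit:
servo_tool(rows=[[0,0,0,0.012,0],[0,0,0,0.012,0],[0,0,0,0.01,0],[0,0,0,0.01,0],[0,0,0,0.01,0],[0,0,0,0.012,0],[0,0,0,0.012,0],[0,0,0,0.012,0],[0,0,0,0.012,0],[0,0,0,0.012,0],[0,0,0,0.012,0],[0,0,0,0.012,0],[0,0,0,0.01,0],[0,0,0,0,0]])

```text
clock: 19.8
position: [0.5623, -0.2144, 0.063]
eef_rot: [-1.172, 1.231, 1.175]
force: [-0.9, 0.1, -0.3]
gripper_width: 0.0
```

Emit:
servo_tool(rows=[[0,0,0,0.004,0],[0,0,0,0.004,0],[0,0,0,0.004,0],[0,0,0,0.004,0]])

```text
clock: 20.2
position: [0.5627, -0.2014, 0.0632]
eef_rot: [-1.171, 1.234, 1.172]
force: [-0.7, -1.9, -0.5]
gripper_width: -0.001
```

Run:
```python
from h import *
o,M=state()
f=manip.grab_frame("side"); cv2.imwrite("pics/c9.png",cv2.resize(f["color"][170:420,180:480],(780,600)))
```

```text
t 20.2 pos [ 0.5627 -0.2014  0.0632] F [-0.7 -1.9 -0.5] w -0.001
axes x,y,z: [[-0.001, -0.0, -1.0], [-0.999, 0.052, 0.001], [0.052, 0.999, -0.0]]
```

View pics/c9.png

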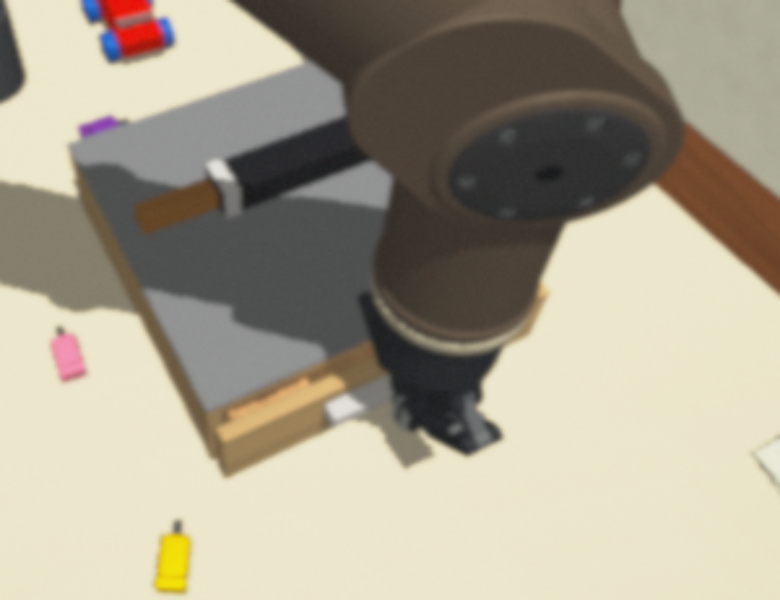

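Side view: the drawer front at (285,420) still stands a little off the station, with a floor strip visible at (270,395). I push on until it stops.

Emit:
servo_tool(rows=[[0,0,0,0.003,0],[0,0,0,0.003,0],[0,0,0,0.003,0],[0,0,0,0.003,0]])

```text
clock: 20.65
position: [0.5633, -0.195, 0.0636]
eef_rot: [-1.174, 1.239, 1.165]
force: [0.3, -23.4, -9.0]
gripper_width: -0.004
```

Emit:
servo_tool(rows=[[0,0,0,0,0],[0,0,0,-0.02,0],[0,0,0,-0.04,0],[0,0,0,-0.04,0],[0,-0.04,0,-0.04,0],[0,-0.045,0,-0.03,0],[0,-0.045,0,0,0],[0,-0.045,0,0,0],[0,0,0,0,0],[0,0,0,0,0]])

```text
clock: 21.65
position: [0.5564, -0.3519, 0.2316]
eef_rot: [-1.174, 1.231, 1.17]
force: [-0.6, -0.1, -0.5]
gripper_width: -0.003
```

Run:
```python
from h import *
o,M=state()
f=manip.grab_frame("side"); g=manip.grab_frame("top"); cv2.imwrite("pics/c10.png",np.hstack([cv2.resize(f["color"][150:400,180:430],(400,400)),cv2.resize(g["color"][130:330,250:450],(400,400))]))
for n in("toy_car","screwdriver","flux_jar","sweeper"): print(n,[np.round(r["xyz"],3).tolist() for r in manip.find_in("top",n)[:1]],[np.round(r["xyz"],3).tolist() for r in manip.find_in("side",n)[:1]])
```

```text
t 21.65 pos [ 0.5564 -0.3519  0.2316] F [-0.6 -0.1 -0.5] w -0.003
axes x,y,z: [[0.003, -0.001, -1.0], [-0.999, 0.05, -0.003], [0.05, 0.999, -0.0]]
toy_car [[0.584, 0.292, 0.039]] [[0.578, 0.27, 0.039]]
screwdriver [[0.728, 0.224, 0.023]] [[0.729, 0.218, 0.022]]
flux_jar [[0.792, -0.018, 0.052]] [[0.791, -0.024, 0.047]]
sweeper [[0.584, -0.001, 0.122]] [[0.575, -0.014, 0.117]]
```

No viewings are left, so I check the closure in numbers from the pixels: the front, the bar and the mat edge along the station's axis.

Run:
```python
from h import *
g=manip.grab_frame("top"); t0=cv2.imread("pics/top0.png"); f=manip.grab_frame("side")
c=np.array([.5758,-.0258]); ux=np.array([.052,.9986]); uy=np.array([-.9986,.052])
def prof(F,img,y,z,lo,hi,n):
    X=np.linspace(lo,hi,n); P=[np.r_[c+ux*x+uy*y,z] for x in X]; uv=proj(F,P).round().astype(int)
    for x,(u,v) in zip(X,uv): print(round(x*1000),(u,v),img[v,u].tolist())
print("top, y=-60mm, z=.076"); prof(g,g["color"],-.06,.076,-.122,-.172,18)
print("before (open), y=0"); prof(g,t0,-.06,.076,-.26,-.305,16)
print("side, y=60mm (off the bar)"); prof(f,f["color"],.09,.083,-.115,-.155,14)
```

```text
top, y=-60mm, z=.076
-122 (np.int64(381), np.int64(206)) [109, 108, 109]
-125 (np.int64(382), np.int64(206)) [106, 106, 108]
-128 (np.int64(383), np.int64(206)) [108, 109, 108]
-131 (np.int64(384), np.int64(206)) [109, 108, 106]
-134 (np.int64(386), np.int64(206)) [85, 130, 162]
-137 (np.int64(387), np.int64(206)) [69, 103, 128]
-140 (np.int64(388), np.int64(206)) [42, 57, 69]
-143 (np.int64(389), np.int64(206)) [108, 127, 138]
-146 (np.int64(391), np.int64(206)) [149, 171, 182]
-148 (np.int64(392), np.int64(206)) [147, 170, 180]
-151 (np.int64(393), np.int64(206)) [148, 171, 182]
-154 (np.int64(394), np.int64(206)) [148, 171, 181]
-157 (np.int64(395), np.int64(206)) [147, 170, 181]
-160 (np.int64(397), np.int64(206)) [148, 171, 181]
-163 (np.int64(398), np.int64(207)) [150, 173, 182]
-166 (np.int64(399), np.int64(207)) [149, 171, 182]
-169 (np.int64(400), np.int64(207)) [150, 173, 184]
-172 (np.int64(401), np.int64(207)) [148, 171, 182]
before (open), y=0
-260 (np.int64(438), np.int64(208)) [89, 128, 157]
-263 (np.int64(439), np.int64(208)) [84, 122, 151]
-266 (np.int64(440), np.int
[... 720 characters left out ...]
e bar)
-115 (np.int64(277), np.int64(323)) [77, 77, 76]
-118 (np.int64(278), np.int64(325)) [77, 77, 75]
-121 (np.int64(279), np.int64(326)) [76, 76, 75]
-124 (np.int64(280), np.int64(328)) [77, 77, 76]
-127 (np.int64(280), np.int64(329)) [78, 79, 78]
-130 (np.int64(281), np.int64(331)) [72, 84, 93]
-133 (np.int64(282), np.int64(333)) [64, 91, 113]
-137 (np.int64(283), np.int64(334)) [64, 91, 110]
-140 (np.int64(284), np.int64(336)) [66, 94, 113]
-143 (np.int64(285), np.int64(337)) [68, 96, 114]
-146 (np.int64(286), np.int64(339)) [67, 95, 115]
-149 (np.int64(286), np.int64(341)) [65, 94, 112]
-152 (np.int64(287), np.int64(342)) [65, 95, 112]
-155 (np.int64(288), np.int64(344)) [68, 97, 114]
```

The front's outer face lies about 142 mm from the station's centre. That is 130 + 12 mm, so the drawer is shut, which fits the 23 N end stop. I hand the job in.

```bash
python3 -c "
from h import *
state(); print(manip.finish_job())"
```

```text
t 22.25 pos [ 0.5555 -0.3522  0.2302] F [-0.3 -0.6  0.6] w 0.001
axes x,y,z: [[-0.0, 0.0, -1.0], [-0.999, 0.051, 0.0], [0.051, 0.999, 0.0]]
the job is handed in; nothing more can be done
None
```

The job is done and handed in at 22.3 s of the 64 s allowed:

- **Laying the sweeper down:** I took it out of the cup, pivoted it down flat on the mat in the jaws and let go.
- **Sweeping:** I took it again by the handle as it lay. One sweep pushed both batteries and both motors over the edge into the drawer.
- **Finishing:** I slid the sweeper back onto the mat, let go and pushed the drawer shut.

**Last checks:**
- **Parts:** a picture before shutting showed all four parts in the drawer, with the two motors touching or overlapping. The sweeper was flat on the mat and clear of the gripper.
- **Drawer:** the push ended against a stop at about 23 N. In the top picture the front's outer face is about 142 mm from the station's centre; fully shut is 130 + 12 mm, so it matches to about the 3 mm that one pixel covers.
- **Bystanders:** the toy car, screwdriver and jar are within 4 mm of where they were first found, which is the finder's accuracy.
- **Failed check:** I could not view the last picture because the 12-picture limit was reached. The final closure and positions were therefore checked only in numbers. No check disagreed.

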